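Pots onto their matching saucers

ROBOT

A 6-joint arm with a two-finger parallel gripper is mounted at the origin on the work surface. World frame = base frame: x ahead of the robot, y to its left, z up, the work surface at z = 0. Lengths are in m, angles in rad, forces in N, time in s.
With the tool pointing down it reaches from about 0.35 to 0.975 m from the base axis. Payload 7.1 kg.
Tool frame: the origin (TCP) lies at the very end of the fingers, on their centre line; the grasp point (between the pads) lies 19 mm behind it; z points along the fingers, y is the line along which they close (so a half turn about z gives the same grasp; the last joint's range is limited). The gripper opens to 88 mm and grips with 3 to 60 N. Pads are 20 mm wide; open, the fingers measure 115 mm over their backs; the gripper's body (75 mm by 178 mm) begins 61 mm behind the grasp point.
Start: joints at [1.124, 0.423, 1.63, -0, 1.089, -0.019], TCP at [0.259, 0.569, 0.223] pointing down, gripper open.
Joint ranges: [-3, 3], [-0.9, 2.11], [0.09, 2.58], [-1.31, 4.45], [0.11, 2.69], [-2.54, 2.54]. Speed limits (rad/s): [2.39, 2.39, 3.01, 3.14, 3.14, 3.14].

INTERFACE

Orientations are given as a 3x3 rotation matrix whose columns are the frame's x, y, z axes.
In Python, from rig import robot gives the robot as it stands. The module is installed in compiled form; this text tells all that it offers.
- The arm moves only by the tool send_rows, never from a script. Its argument "commands" is a list of rows, each a list of 7 numbers: the shift along the tool's x, y, z each as a share of 0.5 m, from -1 to 1, then the turn, a rotation vector about the tool's x, y, z each as a share of 0.5 rad, from -1 to 1, then the gripper command: -1 is fully open, 1 is shut, values between are in proportion. In form: [[x, y, z, ax, ay, az, grip], ...]. A call has 1 to 10 rows; each row shifts and turns the commanded pose from where the row before left it, along the tool's axes as they then stand; what a row does not reach is not made up. A row lasts 1/8 s, in which the tool goes at most 62.5 mm and 10.7 degrees, less where a joint would pass 70% of its speed; a pose out of reach is approached as far as the arm can. A call with a number of a shift or a turn outside -1 to 1 is refused whole. A call with a gripper value outside its range is refused whole. The fingers move at their own pace and stop on an object; the grip force is fixed at half the most. Time passes only in rows, so rows that do not move let the fingers close. It gives the time, the measured TCP pose, the force, the opening and the grip force at its end, in the units of the state.
- robot.get_state(): the state, without advancing time (a new reading comes with each control period).
- robot.snapshot(name): name is "scene" or "top" or "wrist"; returns a dict with "color" (400x640x3 uint8, blue, green, red), "fx", "fy", "cx", "cy" (pixels), "R" (3x3) and "t" (3): a world point X has camera coordinates R X + t. Camera axes: x right, y down, z forward; pixel columns grow to the right and rows downward; lengths in m; the calibration is good to about 2 mm. A picture is of the moment at which its call begins. There is no depth.
- robot.sign_off(): hands the job in; it is judged then, once.
Trained networks look in the newest picture that a camera, given by its name, has taken for a name from the list of things; names that differ only in an ending like _2 or _b are one class to them, and where a whole thing is asked for, a point or a joint stands for the part that bears it (a point fixed in the world has none). Each returns a list of dicts, best first, with "confidence" (0 to 1); they miss things now and then, are a little off and sometimes report something else, mostly with a low value. They report only what shows in the picture. A call takes as long as a camera call.
- robot.spot_in(camera, query): "at" ([x, y, z] in m, in world coordinates, good to about 4 mm: the middle of the surface that is visible of it).
- robot.pinpoint(camera, query): "at" ([x, y, z] in m, in world coordinates, good to about 4 mm: a listed point, or the origin of a listed thing).
The state is a dict: "time": time; "q": joint angles; "joint_velocities": joint speeds; "joint_torque": joint torques, N m; "position": TCP position; "tcp_rot": TCP orientation; "force": force on the tool from outside, world axes, zero at the start; "wrist_torque": the same for the moment, N m; "width": opening from 0.0 (shut) to 1.0 (fully open); "gripper_force": force on a finger pad.
Only numpy, scipy, OpenCV 4.12 (cv2) and the standard library are available. Lean on these libraries where they do the work, as an engineer would, in place of code of your own. Each camera call takes 0.05 s, during which the arm holds its last target. There are 200 camera calls.

TASK

Pick out the four clay pots with a glazed rim and stand each one, upright and centred, in the saucer of its own colour. Set them down without dropping them: they are clay. Leave the plain clay pot and the black plastic pot standing where they are.

Things in the scene. Friction and masses are not known exactly. Their poses are not given: they have to be found in the camera images.
- pot_blue_c (a point): Loose, empty, open-topped terracotta plant pot whose thick rim band is glazed blue. 62 mm high; body tapers from 44 mm across at the foot to 55 mm; the rim band is a plain upright cylinder 64 mm across, from 42 to 62 mm above the foot (grip it across the band from outside, from above); mouth 51 mm across; about 0.11 kg. This point is on the pot's axis, half-way up (31 mm above the foot); z points up along the axis; round, so its yaw means nothing.
- pot_yellow_c (a point): Loose, empty, open-topped terracotta plant pot whose thick rim band is glazed yellow. 62 mm high; body tapers from 44 mm across at the foot to 55 mm; the rim band is a plain upright cylinder 64 mm across, from 42 to 62 mm above the foot (grip it across the band from outside, from above); mouth 51 mm across; about 0.11 kg. This point is on the pot's axis, half-way up (31 mm above the foot); z points up along the axis; round, so its yaw means nothing.
- pot_pink_c (a point): Loose, empty, open-topped terracotta plant pot whose thick rim band is glazed pink. 62 mm high; body tapers from 44 mm across at the foot to 55 mm; the rim band is a plain upright cylinder 64 mm across, from 42 to 62 mm above the foot (grip it across the band from outside, from above); mouth 51 mm across; about 0.11 kg. This point is on the pot's axis, half-way up (31 mm above the foot); z points up along the axis; round, so its yaw means nothing.
- pot_green_c (a point): Loose, empty, open-topped terracotta plant pot whose thick rim band is glazed green. 62 mm high; body tapers from 44 mm across at the foot to 55 mm; the rim band is a plain upright cylinder 64 mm across, from 42 to 62 mm above the foot (grip it across the band from outside, from above); mouth 51 mm across; about 0.11 kg. This point is on the pot's axis, half-way up (31 mm above the foot); z points up along the axis; round, so its yaw means nothing.
- saucer_blue: Round saucer glazed blue, firmly in place on the table. Flat inner floor 5 mm above the table and about 72 mm across, inside a low sloping rim 92 mm across and 13 mm high. Origin at the centre of its underside, on the table; z up.
- saucer_yellow: Round saucer glazed yellow, firmly in place on the table. Flat inner floor 5 mm above the table and about 72 mm across, inside a low sloping rim 92 mm across and 13 mm high. Origin at the centre of its underside, on the table; z up.
- saucer_pink: Round saucer glazed pink, firmly in place on the table. Flat inner floor 5 mm above the table and about 72 mm across, inside a low sloping rim 92 mm across and 13 mm high. Origin at the centre of its underside, on the table; z up.
- saucer_green: Round saucer glazed green, firmly in place on the table. Flat inner floor 5 mm above the table and about 72 mm across, inside a low sloping rim 92 mm across and 13 mm high. Origin at the centre of its underside, on the table; z up.
- pot_plain_c (a point): Bystander: loose terracotta pot of the same size and shape as the others with an unglazed, plain terracotta rim. It stays where it is. Point on its axis, half-way up (31 mm above its foot), z up.
- pot_black_c (a point): Bystander: loose black plastic pot of the same size and shape. It stays where it is. Point on its axis, half-way up (31 mm above its foot), z up.

How it is judged:
At the end, for the whole second after the job is handed in: Each glazed-rim pot stands on the floor of its own colour's saucer, centred within 12 mm, upright within 0.1 rad, its half-way point 32 to 40 mm above the saucer's underside, released and at rest; the plain clay and black plastic pots are upright and within 20 mm of where they began (horizontal distance between pot_blue_c and saucer_blue below 0.012 m and z of pot_blue_c in the frame of saucer_blue between 0.032 and 0.04 m and angle between each of pot_blue_c, pot_yellow_c, pot_pink_c, pot_green_c, pot_plain_c, pot_black_c's own z axis and vertical below 0.1 rad and linear speed of each of pot_blue, pot_yellow, pot_pink, pot_green below 0.02 m/s and angular speed of each of pot_blue, pot_yellow, pot_pink, pot_green below 0.2 rad/s and horizontal distance between pot_yellow_c and saucer_yellow below 0.012 m and z of pot_yellow_c in the frame of saucer_yellow between 0.032 and 0.04 m and horizontal distance between pot_pink_c and saucer_pink below 0.012 m and z of pot_pink_c in the frame of saucer_pink between 0.032 and 0.04 m and horizontal distance between pot_green_c and saucer_green below 0.012 m and z of pot_green_c in the frame of saucer_green between 0.032 and 0.04 m and distance of each of pot_plain_c, pot_black_c from where it was at the start of the episode below 0.02 m); the robot touches nothing.
It fails at once if the plain clay pot or the black plastic pot is shifted more than 20 mm or tipped (distance of any of pot_plain_c, pot_black_c from where it was at the start of the episode above 0.02 m or angle between any of pot_plain_c, pot_black_c's own z axis and vertical above 0.3 rad).
It fails at once if a glazed-rim pot is dropped (falling free, more than about 30 mm above where it stands) ((height (world z) of pot_blue_c above 0.066 m and contact force between pot_blue and anything else below 0.02 N and linear speed of pot_blue above 0.3 m/s) or (height (world z) of pot_yellow_c above 0.066 m and contact force between pot_yellow and anything else below 0.02 N and linear speed of pot_yellow above 0.3 m/s) or (height (world z) of pot_pink_c above 0.066 m and contact force between pot_pink and anything else below 0.02 N and linear speed of pot_pink above 0.3 m/s) or (height (world z) of pot_green_c above 0.066 m and contact force between pot_green and anything else below 0.02 N and linear speed of pot_green above 0.3 m/s)).
It also fails if it takes over 96 s, if anything falls off the work surface, if the arm or the gripper's body presses on something with over 40 N, if the wrist force passes 120 N, or if a joint passes its speed limit or range.

## Working session

There is one attempt and no reset: what is moved stays moved. The work goes in short steps, Python scripts to look and compute and a tool call to move; the robot and the scene stay as the last step left them, time stands still between calls to the robot, and variables do not carry over. Pictures are saved under pics/ and viewed, at most 14 in all, crops included, and the job is handed in when it is done.

Besides the shell and the picture viewer there is one more tool, called after "Call:" as name(argument=value, ...) on one line, values as JSON. send_rows: Moves the arm, as the interface text tells. Shift numbers are shares of 0.5 m and turn numbers shares of 0.5 rad, none past 1 either way. Its arguments: {"type":"object","properties":{"commands":{"type":"array"}},"required":["commands"]}

```bash
mkdir -p pics
python3 - <<'E'
from rig import robot
import cv2, numpy as np
s=robot.get_state(); print(s['time'],s['position'],np.round(s['tcp_rot'],3).tolist(),s['width'])
for c in ("top","scene"):
    p=robot.snapshot(c); cv2.imwrite(f"pics/{c}0.png",p["color"])
    for n in ["pot_blue_c","pot_yellow_c","pot_pink_c","pot_green_c","pot_plain_c","pot_black_c","saucer_blue","saucer_yellow","saucer_pink","saucer_green"]:
        r=robot.pinpoint(c,n)
        print(c,n,[(np.round(d["at"],3).tolist(),round(d["confidence"],2)) for d in r[:3]])
print(robot.get_state()['time'])
E
```

```text
0.0 [0.25902996 0.56818749 0.22191817] [[-0.91, 0.415, -0.001], [0.415, 0.91, -0.001], [0.0, -0.002, -1.0]] 0.997328380160586
top pot_blue_c [([0.469, 0.013, 0.029], 0.69)]
top pot_yellow_c [([0.623, -0.314, 0.032], 0.6)]
top pot_pink_c [([0.493, -0.312, 0.032], 0.85)]
top pot_green_c [([0.636, 0.292, 0.032], 0.85)]
top pot_plain_c [([0.601, -0.011, 0.031], 0.76)]
top pot_black_c [([0.604, 0.153, 0.032], 0.69)]
top saucer_blue [([0.465, 0.297, 0.002], 0.91), ([0.634, 0.293, 0.031], 0.73)]
top saucer_yellow [([0.44, -0.131, 0.002], 0.8)]
top saucer_pink [([0.451, 0.14, 0.002], 0.57), ([0.46, 0.296, 0.002], 0.16)]
top saucer_green [([0.614, -0.139, 0.0], 0.87)]
scene pot_blue_c [([0.464, 0.007, 0.03], 0.63)]
scene pot_yellow_c [([0.625, -0.309, 0.03], 0.81), ([0.598, -0.014, 0.034], 0.67)]
scene pot_pink_c [([0.492, -0.314, 0.03], 0.77)]
scene pot_green_c [([0.629, 0.292, 0.034], 0.94)]
scene pot_plain_c [([0.599, -0.014, 0.032], 0.96)]
scene pot_black_c [([0.607, 0.152, 0.026], 0.83)]
scene saucer_blue [([0.459, 0.299, -0.004], 0.94), ([0.604, 0.154, 0.028], 0.59)]
scene saucer_yellow [([0.441, -0.131, -0.0], 0.65)]
scene saucer_pink [([0.448, 0.141, 0.0], 0.78)]
scene saucer_green [([0.62, -0.139, -0.004], 0.6)]
1.1
```

View pics/top0.png

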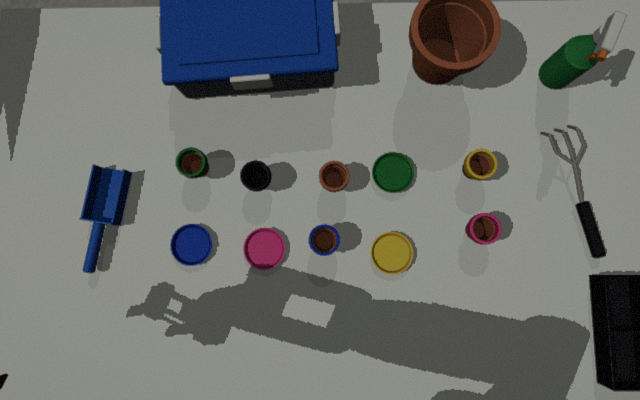

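View pics/scene0.png

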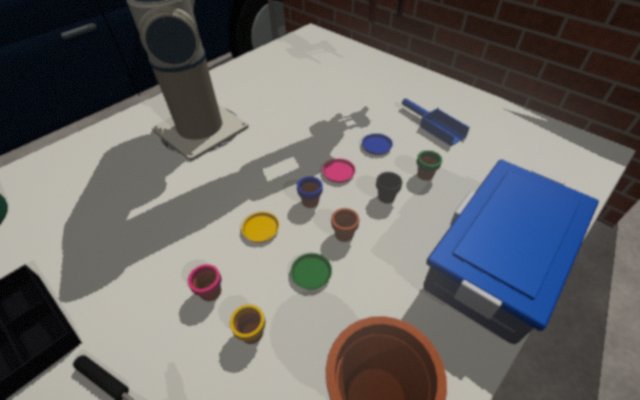

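Both views agree with the network: in top, the pots are green (191,163), black (256,177), plain (334,177), blue (324,240), yellow (481,165) and pink (485,229). The saucers are blue (191,245), pink (264,249), yellow (392,253) and green (393,173). I'll refine these by colour segmentation at the known heights.

```bash
cat > h.py <<'E'
import cv2, numpy as np
from rig import robot
HUE={'blue':(108,130),'yellow':(18,32),'pink':(155,176),'green':(45,85)}
def ray(p,u,v,z):
    d=p['R'].T@np.array([(u-p['cx'])/p['fx'],(v-p['cy'])/p['fy'],1.]); o=-p['R'].T@p['t']
    return (o+d*(z-o[2])/d[2])[:2]
def pix(p,X):
    c=p['R']@np.array(X)+p['t']; return p['fx']*c[0]/c[2]+p['cx'],p['fy']*c[1]/c[2]+p['cy']
def locate(p,col,X,z,rad):
    """enclosing-circle centre of the coloured region near world point X, on plane z; returns xy, diameter (mm)"""
    hsv=cv2.cvtColor(p['color'],cv2.COLOR_BGR2HSV); a,b=HUE[col]
    m=cv2.inRange(hsv,(a,100,40),(b,255,255)); w=np.zeros_like(m)
    u,v=pix(p,X); cv2.circle(w,(int(u),int(v)),rad,255,-1)
    pts=cv2.findNonZero(m&w)
    if pts is None or len(pts)<20: return None
    hull=cv2.convexHull(pts); M=cv2.moments(hull); c=(M['m10']/M['m00'],M['m01']/M['m00'])
    xy=ray(p,*c,z); d=2*np.sqrt((M['m00']+cv2.arcLength(hull,True)/2)/np.pi)
    s=np.linalg.norm(ray(p,c[0]+1,c[1],z)-xy)
    return np.round(xy*1000,1).tolist(), round(d*s*1000,1), np.round(c,1).tolist()
POT={'blue':(.467,.010),'yellow':(.624,-.312),'pink':(.492,-.313),'green':(.633,.292)}
SAU={'blue':(.462,.298),'yellow':(.44,-.131),'pink':(.45,.14),'green':(.617,-.139)}
E
python3 - <<'E'
from h import *
p=robot.snapshot('top')
print('cam',-p['R'].T@p['t'])
for c in POT:
    print(c,'pot',locate(p,c,(*POT[c],.055),.055,24),'saucer',locate(p,c,(*SAU[c],.01),.011,30))
    for n in ('pot_%s_c','saucer_%s'):
        print('  ',[np.round(np.array(d['at'])*1000).tolist() for d in robot.pinpoint('top',n%c)[:1]])
E
```

```text
cam [ 0.44672564 -0.00662236  0.90024607]
blue pot ([467.2, 9.8], np.float64(63.4), [323.8, 239.5]) saucer ([458.1, 298.3], np.float64(91.3), [191.0, 244.3])
   [[470.0, 14.0, 32.0]]
   [[460.0, 299.0, 3.0]]
yellow pot ([621.9, -313.3], np.float64(67.0), [480.3, 164.2]) saucer ([440.3, -134.1], np.float64(91.7), [391.7, 252.6])
   [[624.0, -315.0, 33.0]]
   [[440.0, -135.0, -1.0]]
pink pot ([489.8, -315.3], np.float64(66.8), [484.1, 228.2]) saucer ([449.2, 139.4], np.float64(91.5), [264.0, 248.4])
   [[495.0, -314.0, 31.0]]
   [[456.0, 140.0, 0.0]]
green pot ([630.2, 291.0], np.float64(62.6), [190.2, 161.9]) saucer ([615.0, -140.0], np.float64(88.7), [392.9, 171.9])
   [[634.0, 289.0, 30.0]]
   [[615.0, -139.0, 0.0]]
```

Call:
send_rows(commands=[[0, 0, 0, 0, 0, -0.285, -1], [0, 0, 0, 0, 0, -0.285, -1], [0, 0, 0, 0, 0, -0.285, -1], [0, 0, 0, 0, 0, 0, -1]])

```text
time: 2.05
position: [0.2593, 0.5687, 0.2227]
tcp_rot: [[-1.0, 0.002, 0.0], [0.002, 1.0, 0.0], [-0.0, 0.0, -1.0]]
force: [-0.5, -0.2, 0.5]
width: 1.004
gripper_force: 0.0
```

Call:
send_rows(commands=[[-0.074, -0.056, 0, 0, 0, 0, -1], [-0.074, -0.056, 0, 0, 0, 0, -1], [-0.074, -0.056, 0, 0, 0, 0, -1], [-0.074, -0.056, 0, 0, 0, 0, -1], [-0.074, -0.056, 0, 0, 0, 0, -1], [-0.074, -0.056, 0, 0, 0, 0, -1], [-0.074, -0.056, 0, 0, 0, 0, -1], [-0.074, -0.056, 0, 0, 0, 0, -1], [-0.074, -0.056, 0, 0, 0, 0, -1], [-0.074, -0.056, 0, 0, 0, 0, -1]])

```text
time: 3.3
position: [0.6303, 0.2875, 0.2227]
tcp_rot: [[-1.0, 0.004, 0.0], [0.004, 1.0, 0.0], [-0.0, 0.0, -1.0]]
force: [0.6, 0.5, -0.2]
width: 1.002
gripper_force: 0.0
```

Call:
send_rows(commands=[[0, 0, 0.05, 0, 0, 0, -1], [0, 0, 0.05, 0, 0, 0, -1], [0, 0, 0, 0, 0, 0, -1]])

```text
time: 3.68
position: [0.6279, 0.2878, 0.1705]
tcp_rot: [[-1.0, 0.003, -0.004], [0.003, 1.0, -0.002], [0.004, -0.002, -1.0]]
force: [0.7, 0.4, 0.8]
width: 1.001
gripper_force: 0.0
```

Call:
send_rows(commands=[[-0.004, 0.006, 0.07, 0, 0, 0, -1], [0, 0, 0.07, 0, 0, 0, -1], [0, 0, 0.07, 0, 0, 0, -1], [0, 0, 0.04, 0, 0, 0, -1], [0, 0, 0.02, 0, 0, 0, -1], [0, 0, 0, 0, 0, 0, -1], [0, 0, 0, 0, 0, 0, -1]])

```text
time: 4.55
position: [0.6321, 0.292, 0.0391]
tcp_rot: [[-1.0, 0.001, 0.002], [0.001, 1.0, 0.001], [-0.002, 0.001, -1.0]]
force: [-0.3, -0.1, 0.3]
width: 1.001
gripper_force: 0.0
```

Call:
send_rows(commands=[[0, 0, 0.01, 0, 0, 0, -1], [0, 0, 0, 0, 0, 0, -0.3], [0, 0, 0, 0, 0, 0, -0.3], [0, 0, 0, 0, 0, 0, 1], [0, 0, 0, 0, 0, 0, 1], [0, 0, 0, 0, 0, 0, 1], [0, 0, 0, 0, 0, 0, 1]])

```text
time: 5.42
position: [0.6312, 0.2915, 0.0328]
tcp_rot: [[-1.0, 0.0, 0.0], [0.0, 1.0, -0.0], [-0.0, -0.0, -1.0]]
force: [-0.3, -0.6, 1.9]
width: 0.73
gripper_force: 30.0
```

Call:
send_rows(commands=[[0, 0, -0.03, 0, 0, 0, 1], [0, 0, -0.06, 0, 0, 0, 1], [0, 0, -0.08, 0, 0, 0, 1], [0, 0, -0.074, 0, 0, 0, 1], [0, 0, 0, 0, 0, 0, 1]])

```text
time: 6.05
position: [0.6333, 0.2926, 0.1589]
tcp_rot: [[-1.0, 0.0, 0.006], [0.0, 1.0, 0.003], [-0.006, 0.003, -1.0]]
force: [0.2, -0.3, -1.2]
width: 0.731
gripper_force: 30.0
```

Call:
send_rows(commands=[[0.003, -0.05, 0, 0, 0, 0, 1], [0.003, -0.095, 0, 0, 0, 0, 1], [0.003, -0.1, 0, 0, 0, 0, 1], [0.003, -0.1, 0, 0, 0, 0, 1], [0.003, -0.1, 0, 0, 0, 0, 1], [0.003, -0.1, 0, 0, 0, 0, 1], [0.003, -0.1, 0, 0, 0, 0, 1], [0.003, -0.1, 0, 0, 0, 0, 1], [0.003, -0.077, 0, 0, 0, 0, 1], [0.003, -0.04, 0, 0, 0, 0, 1]])

```text
time: 7.3
position: [0.614, -0.1419, 0.1529]
tcp_rot: [[-1.0, 0.003, -0.003], [0.003, 1.0, 0.001], [0.003, 0.001, -1.0]]
force: [0.8, 0.4, -0.8]
width: 0.734
gripper_force: 30.0
```

Call:
send_rows(commands=[[0, 0, 0, 0, 0, 0, 1], [0, 0, 0.04, 0, 0, 0, 1], [0, 0, 0.04, 0, 0, 0, 1], [0, 0, 0.04, 0, 0, 0, 1], [0, 0, 0, 0, 0, 0, 1], [0, 0, 0, 0, 0, 0, 1]])

```text
time: 8.05
position: [0.6163, -0.1392, 0.0946]
tcp_rot: [[-1.0, -0.0, -0.0], [-0.0, 1.0, 0.0], [0.0, 0.0, -1.0]]
force: [0.3, 0.5, -2.0]
width: 0.728
gripper_force: 30.0
```

Call:
send_rows(commands=[[0, 0, 0.04, 0, 0, 0, 1], [0, 0, 0.03, 0, 0, 0, 1], [0, 0, 0.02, 0, 0, 0, 1], [0, 0, 0.01, 0, 0, 0, 1], [0, 0, 0.01, 0, 0, 0, 1], [0, 0, 0.004, 0, 0, 0, 1], [0, 0, 0, 0, 0, 0, 1], [0, 0, 0, 0, 0, 0, 1]])

```text
time: 9.05
position: [0.6162, -0.1395, 0.0379]
tcp_rot: [[-1.0, 0.0, 0.001], [0.0, 1.0, -0.0], [-0.001, -0.0, -1.0]]
force: [-0.1, -1.0, -1.5]
width: 0.73
gripper_force: 30.0
```

Call:
send_rows(commands=[[0, 0, 0.003, 0, 0, 0, 1], [0, 0, 0, 0, 0, 0, 1], [0, 0, 0, 0, 0, 0, 1]])

```text
time: 9.43
position: [0.6165, -0.1395, 0.0377]
tcp_rot: [[-1.0, 0.0, 0.001], [0.0, 1.0, -0.0], [-0.001, -0.0, -1.0]]
force: [-3.6, 0.4, 10.7]
width: 0.731
gripper_force: 30.0
```

Call:
send_rows(commands=[[0, 0, 0, 0, 0, 0, -0.6], [0, 0, 0, 0, 0, 0, -1], [0, 0, 0, 0, 0, 0, -1], [0, 0, 0, 0, 0, 0, -1], [0, 0, -0.02, 0, 0, 0, -1], [0, 0, -0.06, 0, 0, 0, -1], [0, 0, -0.08, 0, 0, 0, -1], [0, 0, -0.065, 0, 0, 0, -1]])

```text
time: 10.42
position: [0.6164, -0.1395, 0.1509]
tcp_rot: [[-1.0, 0.0, 0.001], [0.0, 1.0, -0.0], [-0.001, -0.0, -1.0]]
force: [0.6, -0.6, -0.2]
width: 0.999
gripper_force: 0.0
```

Call:
send_rows(commands=[[-0.004, -0.08, 0, 0, 0, 0, -1], [-0.004, -0.1, 0, 0, 0, 0, -1], [-0.004, -0.1, 0, 0, 0, 0, -1], [0, -0.068, 0, 0, 0, 0, -1], [0, 0, 0, 0, 0, 0, -1], [0, 0, 0, 0, 0, 0, -1]])

```text
time: 11.18
position: [0.6218, -0.3128, 0.1489]
tcp_rot: [[-1.0, 0.001, -0.0], [0.001, 1.0, 0.0], [0.0, 0.0, -1.0]]
force: [-0.2, 0.4, -0.3]
width: 0.997
gripper_force: 0.0
```

Run:
```python
from h import *
p=robot.snapshot('top'); cv2.imwrite('pics/t1.png',p['color'])
print(locate(p,'green',(*SAU['green'],.055),.055,24),locate(p,'yellow',(*POT['yellow'],.055),.055,24))
print(robot.get_state()['position'],[ (np.round(d['at'],3).tolist(),d['confidence']) for d in robot.pinpoint('top','pot_green_c')])
```

```text
([608.9, -134.4], np.float64(82.2), [393.3, 170.8]) ([616.1, -311.2], np.float64(59.6), [479.4, 167.0])
[ 0.62189843 -0.31236604  0.14881615] [([0.619, -0.137, 0.034], 0.88)]
```

View pics/t1.png

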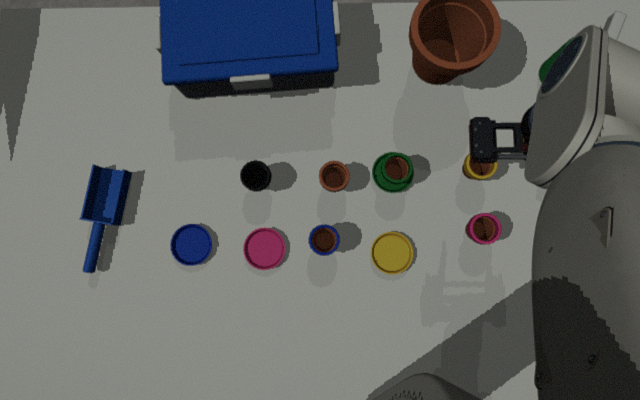

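The green pot stands in its saucer, with its mouth at (397,169) inside the saucer centred at (393,172); that offset fits the parallax. Yellow is next.

Call:
send_rows(commands=[[0, -0.001, 0.07, 0, 0, 0, -1], [0, 0, 0.07, 0, 0, 0, -1], [0, 0, 0.05, 0, 0, 0, -1], [0, 0, 0.03, 0, 0, 0, -1], [0, 0, 0.01, 0, 0, 0, -1], [0, 0, 0, 0, 0, 0, -1], [0, 0, 0, 0, 0, 0, -0.3], [0, 0, 0, 0, 0, 0, -0.3], [0, 0, 0, 0, 0, 0, 1], [0, 0, 0, 0, 0, 0, 1]])

```text
time: 12.52
position: [0.6223, -0.3141, 0.0343]
tcp_rot: [[-1.0, 0.0, 0.001], [0.0, 1.0, -0.0], [-0.001, -0.0, -1.0]]
force: [-1.4, 1.2, 4.4]
width: 0.708
gripper_force: 29.9
```

Call:
send_rows(commands=[[0, 0, 0, 0, 0, 0, 1], [0, 0, 0, 0, 0, 0, 1]])

```text
time: 12.78
position: [0.6222, -0.314, 0.0343]
tcp_rot: [[-1.0, 0.0, 0.001], [0.0, 1.0, -0.0], [-0.001, -0.0, -1.0]]
force: [-1.1, 0.8, 5.6]
width: 0.712
gripper_force: 29.9
```

Run:
```python
from h import *
p=robot.snapshot('wrist'); q=robot.snapshot('scene')
print(robot.get_state()['width'])
u,v=map(int,pix(q,(.622,-.314,.06)))
c=q['color'][max(0,v-70):v+60,max(0,u-80):u+80]
cv2.imwrite('pics/w2.png',np.hstack([cv2.resize(p['color'],(400,250)),cv2.resize(c,(400,250))]))
```

```text
0.7097818053339677
```

View pics/w2.png

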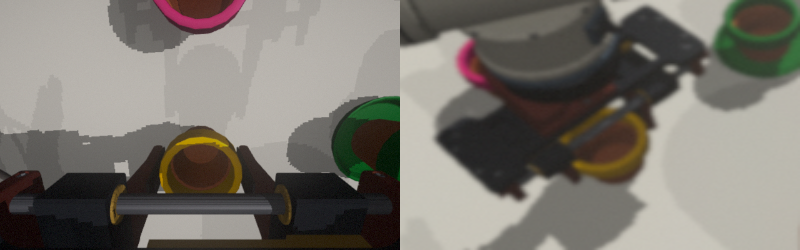

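Run:
```python
from h import *
T=(.6222,-.314)
for c in('wrist','scene'):
    p=robot.snapshot(c); im=p['color'].copy()
    for dx,col in((0,(255,255,255)),(.012,(255,0,0))):
        for z in (.062,.042):
            pts=[pix(p,(T[0]+dx+.032*np.cos(a),T[1]+.032*np.sin(a),z)) for a in np.linspace(0,6.283,60)]
            cv2.polylines(im,[np.int32(np.round(np.array(pts)*8))],True,col,1,cv2.LINE_AA,3)
    u,v=map(int,pix(p,(*T,.05))); h=im[max(0,v-100):v+100,max(0,u-120):u+120] if c=='wrist' else im[max(0,v-50):v+50,max(0,u-60):u+60]
    cv2.imwrite(f'pics/{c}_o.png',cv2.resize(h,(400,333)))
    for n in('pot_yellow_c',): print(c,[(np.round(d['at'],4).tolist(),round(d['confidence'],2)) for d in robot.pinpoint(c,n)])
a,b=[cv2.imread(f'pics/{c}_o.png') for c in('wrist','scene')]
cv2.imwrite('pics/o3.png',np.hstack([a,b]))
```

```text
wrist [([0.6247, -0.3144, 0.0346], 0.61)]
scene [([0.6234, -0.3081, 0.0288], 0.71), ([0.6071, 0.1548, 0.0302], 0.26)]
```

View pics/o3.png

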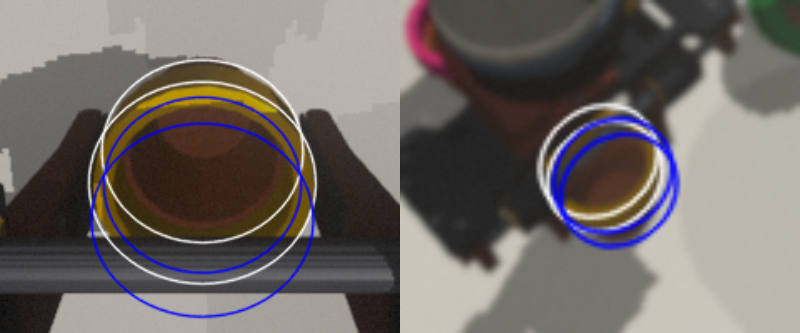

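Call:
send_rows(commands=[[0, 0, -0.01, 0, 0, 0, 1], [0, 0, -0.03, 0, 0, 0, 1], [0, 0, -0.06, 0, 0, 0, 1], [0, 0, -0.08, 0, 0, 0, 1], [0, 0, -0.064, 0, 0, 0, 1], [0, 0, 0, 0, 0, 0, 1]])

```text
time: 13.82
position: [0.6238, -0.3149, 0.1594]
tcp_rot: [[-1.0, 0.0, 0.006], [0.0, 1.0, -0.003], [-0.006, -0.003, -1.0]]
force: [0.8, -0.4, -1.9]
width: 0.714
gripper_force: 29.8
```

Call:
send_rows(commands=[[0.033, 0.03, 0, 0, 0, 0, 1], [0.06, 0.06, 0, 0, 0, 0, 1], [0.07, 0.07, 0, 0, 0, 0, 1], [0.07, 0.07, 0, 0, 0, 0, 1], [0.07, 0.07, 0, 0, 0, 0, 1], [0.04, 0.04, 0, 0, 0, 0, 1], [0.02, 0.019, 0, 0, 0, 0, 1], [0, 0, 0, 0, 0, 0, 1]])

```text
time: 14.82
position: [0.4403, -0.1342, 0.1554]
tcp_rot: [[-1.0, -0.0, -0.0], [-0.0, 1.0, 0.0], [0.0, 0.0, -1.0]]
force: [-0.2, -0.1, -1.4]
width: 0.712
gripper_force: 29.8
```

Call:
send_rows(commands=[[0, 0, 0.04, 0, 0, 0, 1], [0, 0, 0.04, 0, 0, 0, 1], [0, 0, 0.04, 0, 0, 0, 1], [0, 0, 0, 0, 0, 0, 1], [0, 0, 0, 0, 0, 0, 1]])

```text
time: 15.45
position: [0.4414, -0.135, 0.096]
tcp_rot: [[-1.0, 0.001, 0.001], [0.001, 1.0, -0.0], [-0.001, -0.0, -1.0]]
force: [0.1, 0.8, -1.5]
width: 0.712
gripper_force: 29.8
```

Call:
send_rows(commands=[[0.001, 0, 0.04, 0, 0, 0, 1], [0, 0, 0.03, 0, 0, 0, 1], [0, 0, 0.02, 0, 0, 0, 1], [0, 0, 0.01, 0, 0, 0, 1], [0, 0, 0.01, 0, 0, 0, 1], [0, 0, 0, 0, 0, 0, 1], [0, 0, 0, 0, 0, 0, 1]])

```text
time: 16.32
position: [0.4403, -0.1344, 0.0409]
tcp_rot: [[-1.0, 0.0, 0.0], [0.0, 1.0, -0.0], [-0.0, -0.0, -1.0]]
force: [0.5, -0.2, -1.2]
width: 0.715
gripper_force: 29.8
```

Run:
```python
from h import *
s=robot.get_state(); T=s['position']; print(T)
p=robot.snapshot('scene'); im=p['color'].copy()
def circ(x,y,z,r,col):
    pts=[pix(p,(x+r*np.cos(a),y+r*np.sin(a),z)) for a in np.linspace(0,6.283,60)]
    cv2.polylines(im,[np.int32(np.round(np.array(pts)*8))],True,col,1,cv2.LINE_AA,3)
circ(.4403,-.1341,.013,.046,(255,0,0)); circ(T[0],T[1],T[2]-.034,.022,(255,255,255)); circ(T[0],T[1],T[2]+.028,.032,(255,255,255))
u,v=map(int,pix(p,(*T[:2],.03)))
a=cv2.resize(im[v-55:v+55,u-65:u+65],(400,338)); b=cv2.resize(p['color'][v-55:v+55,u-65:u+65],(400,338))
cv2.imwrite('pics/o4.png',np.hstack([a,b]))
for c in ('scene','wrist'):
    robot.snapshot(c); print([(np.round(d['at'],4).tolist(),round(d['confidence'],2)) for d in robot.pinpoint(c,'pot_yellow_c')])
```

```text
[ 0.44025019 -0.13442937  0.04090102]
[([0.4392, -0.1308, 0.0362], 0.82)]
[([0.446, -0.1337, 0.0396], 0.61)]
```

View pics/o4.png

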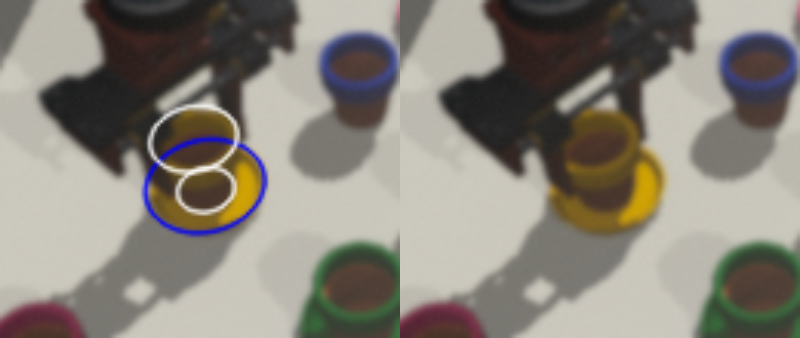

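The picture shows the yellow pot upright in the grip, matching the projected outline and centred in its saucer (about (600,185) in the right half). I'll lower it until it touches, then release.

Call:
send_rows(commands=[[0, 0, 0.002, 0, 0, 0, 1], [0, 0, 0.002, 0, 0, 0, 1], [0, 0, 0, 0, 0, 0, 1], [0, 0, 0, 0, 0, 0, 1]])

```text
time: 17.08
position: [0.4401, -0.1344, 0.0392]
tcp_rot: [[-1.0, 0.0, 0.0], [0.0, 1.0, -0.0], [-0.0, -0.0, -1.0]]
force: [-1.5, 1.0, 8.5]
width: 0.706
gripper_force: 29.9
```

Call:
send_rows(commands=[[0, 0, 0, 0, 0, 0, -0.6], [0, 0, 0, 0, 0, 0, -1], [0, 0, 0, 0, 0, 0, -1], [0, 0, 0, 0, 0, 0, -1], [0, 0, -0.02, 0, 0, 0, -1], [0, 0, -0.06, 0, 0, 0, -1], [0, 0, -0.08, 0, 0, 0, -1], [0, 0, -0.06, 0, 0, 0, -1]])

```text
time: 18.08
position: [0.4403, -0.1345, 0.1508]
tcp_rot: [[-1.0, 0.0, 0.001], [0.0, 1.0, -0.0], [-0.001, -0.0, -1.0]]
force: [0.3, -0.1, -0.1]
width: 1.002
gripper_force: 0.0
```

Call:
send_rows(commands=[[-0.021, -0.082, 0, 0, 0, 0, -1], [-0.03, -0.1, 0, 0, 0, 0, -1], [-0.03, -0.1, 0, 0, 0, 0, -1], [-0.02, -0.08, 0, 0, 0, 0, -1], [0, 0, 0, 0, 0, 0, -1], [0, 0, 0, 0, 0, 0, -1]])

```text
time: 18.82
position: [0.4898, -0.3147, 0.1487]
tcp_rot: [[-1.0, 0.001, -0.001], [0.001, 1.0, 0.001], [0.001, 0.001, -1.0]]
force: [-0.2, 0.8, 0.1]
width: 0.997
gripper_force: 0.0
```

Run:
```python
from h import *
p=robot.snapshot('wrist'); print('wrist pink',locate(p,'pink',(.491,-.315,.06),.06,120),[(np.round(d['at'],4).tolist(),round(d['confidence'],2)) for d in robot.pinpoint('wrist','pot_pink_c')])
p=robot.snapshot('top'); print([(np.round(d['at'],4).tolist(),round(d['confidence'],2)) for d in robot.pinpoint('top','pot_yellow_c')])
```

```text
wrist pink ([488.2, -313.9], np.float64(63.0), [321.0, 204.2]) [([0.4878, -0.3164, 0.0286], 0.95)]
[([0.4417, -0.1375, 0.0371], 0.84)]
```

Call:
send_rows(commands=[[0, 0, 0.07, 0, 0, 0, -1], [0, 0, 0.07, 0, 0, 0, -1], [0, 0, 0.05, 0, 0, 0, -1], [0, 0, 0.028, 0, 0, 0, -1], [0, 0, 0.01, 0, 0, 0, -1], [0, 0, 0, 0, 0, 0, -1], [0, 0, 0, 0, 0, 0, -0.3], [0, 0, 0, 0, 0, 0, -0.3], [0, 0, 0, 0, 0, 0, 1], [0, 0, 0, 0, 0, 0, 1]])

```text
time: 20.27
position: [0.4907, -0.3155, 0.0352]
tcp_rot: [[-1.0, 0.0, 0.0], [0.0, 1.0, -0.0], [-0.0, -0.0, -1.0]]
force: [-0.8, 0.0, 4.9]
width: 0.718
gripper_force: 30.0
```

Call:
send_rows(commands=[[0, 0, 0, 0, 0, 0, 1], [0, 0, 0, 0, 0, 0, 1]])

```text
time: 20.52
position: [0.4907, -0.3155, 0.0352]
tcp_rot: [[-1.0, 0.0, 0.001], [0.0, 1.0, -0.0], [-0.001, -0.0, -1.0]]
force: [-1.2, 0.5, 5.7]
width: 0.717
gripper_force: 30.0
```

Call:
send_rows(commands=[[0, 0, -0.01, 0, 0, 0, 1], [0, 0, -0.03, 0, 0, 0, 1], [0, 0, -0.06, 0, 0, 0, 1], [0, 0, -0.08, 0, 0, 0, 1], [0, 0, -0.07, 0, 0, 0, 1], [0, 0, 0, 0, 0, 0, 1]])

```text
time: 21.28
position: [0.4922, -0.3165, 0.1632]
tcp_rot: [[-1.0, 0.0, 0.005], [0.0, 1.0, -0.004], [-0.005, -0.004, -1.0]]
force: [0.7, 0.3, -1.2]
width: 0.714
gripper_force: 30.0
```

Call:
send_rows(commands=[[0.002, 0.05, 0, 0, 0, 0, 1], [0.01, 0.1, 0, 0, 0, 0, 1], [0.01, 0.1, 0, 0, 0, 0, 1], [0.01, 0.11, 0, 0, 0, 0, 1], [0.01, 0.11, 0, 0, 0, 0, 1], [0.01, 0.11, 0, 0, 0, 0, 1], [0.01, 0.11, 0, 0, 0, 0, 1], [0.01, 0.1, 0, 0, 0, 0, 1], [0.01, 0.08, 0, 0, 0, 0, 1], [0, 0.04, 0, 0, 0, 0, 1]])

```text
time: 22.52
position: [0.4468, 0.1418, 0.1583]
tcp_rot: [[-1.0, -0.002, -0.003], [-0.002, 1.0, -0.001], [0.003, -0.001, -1.0]]
force: [0.4, -0.2, -2.4]
width: 0.714
gripper_force: 30.0
```

Call:
send_rows(commands=[[0, 0, 0, 0, 0, 0, 1], [0, 0, 0.04, 0, 0, 0, 1], [0, 0, 0.04, 0, 0, 0, 1], [0, 0, 0.04, 0, 0, 0, 1], [0, 0, 0, 0, 0, 0, 1], [0, 0, 0, 0, 0, 0, 1]])

```text
time: 23.28
position: [0.4494, 0.1392, 0.0998]
tcp_rot: [[-1.0, 0.001, -0.001], [0.001, 1.0, -0.0], [0.001, -0.0, -1.0]]
force: [0.3, 0.1, -1.7]
width: 0.722
gripper_force: 30.0
```

Call:
send_rows(commands=[[0, 0, 0.04, 0, 0, 0, 1], [0, 0, 0.03, 0, 0, 0, 1], [0, 0, 0.02, 0, 0, 0, 1], [0, 0, 0.016, 0, 0, 0, 1], [0, 0, 0.01, 0, 0, 0, 1], [0, 0, 0, 0, 0, 0, 1], [0, 0, 0, 0, 0, 0, 1]])

```text
time: 24.15
position: [0.4498, 0.1397, 0.0419]
tcp_rot: [[-1.0, 0.0, 0.0], [0.0, 1.0, 0.0], [-0.0, 0.0, -1.0]]
force: [-0.0, -0.1, -2.1]
width: 0.718
gripper_force: 30.0
```

Run:
```python
from h import *
for c in ('scene','wrist'):
    robot.snapshot(c); print([(np.round(d['at'],4).tolist(),round(d['confidence'],2)) for n in('pot_pink_c','saucer_pink') for d in robot.pinpoint(c,n)[:1]])
```

```text
[([0.4486, 0.139, 0.0386], 0.71), ([0.4488, 0.1441, 0.0022], 0.72)]
[([0.4495, 0.1376, 0.0386], 0.59)]
```

Call:
send_rows(commands=[[0, 0, 0.002, 0, 0, 0, 1], [0, 0, 0, 0, 0, 0, 1], [0, 0, 0, 0, 0, 0, 1]])

```text
time: 24.82
position: [0.4496, 0.1396, 0.0406]
tcp_rot: [[-1.0, 0.0, -0.0], [0.0, 1.0, -0.0], [0.0, -0.0, -1.0]]
force: [-1.2, -0.1, -0.7]
width: 0.72
gripper_force: 30.0
```

Call:
send_rows(commands=[[0, 0, 0.002, 0, 0, 0, 1], [0, 0, 0, 0, 0, 0, 1], [0, 0, 0, 0, 0, 0, 1]])

```text
time: 25.2
position: [0.4497, 0.1397, 0.0402]
tcp_rot: [[-1.0, 0.0, 0.0], [0.0, 1.0, 0.0], [-0.0, 0.0, -1.0]]
force: [-2.2, 0.1, 7.2]
width: 0.715
gripper_force: 30.0
```

Call:
send_rows(commands=[[0, 0, 0, 0, 0, 0, -0.6], [0, 0, 0, 0, 0, 0, -1], [0, 0, 0, 0, 0, 0, -1], [0, 0, 0, 0, 0, 0, -1], [0, 0, -0.02, 0, 0, 0, -1], [0, 0, -0.06, 0, 0, 0, -1], [0, 0, -0.08, 0, 0, 0, -1], [0, 0, -0.06, 0, 0, 0, -1]])

```text
time: 26.2
position: [0.4499, 0.1397, 0.1518]
tcp_rot: [[-1.0, 0.0, 0.001], [0.0, 1.0, 0.0], [-0.001, 0.0, -1.0]]
force: [0.2, 1.2, -0.0]
width: 0.998
gripper_force: 0.0
```

Call:
send_rows(commands=[[-0.009, -0.06, 0, 0, 0, 0, -1], [-0.013, -0.1, 0, 0, 0, 0, -1], [-0.013, -0.1, 0, 0, 0, 0, -1], [0, 0, 0, 0, 0, 0, -1], [0, 0, 0, 0, 0, 0, -1]])

```text
time: 26.82
position: [0.467, 0.0098, 0.15]
tcp_rot: [[-1.0, 0.001, 0.0], [0.001, 1.0, 0.0], [-0.0, 0.0, -1.0]]
force: [0.3, -0.3, 0.2]
width: 1.002
gripper_force: 0.0
```

Run:
```python
from h import *
p=robot.snapshot('wrist'); print('wrist',locate(p,'blue',(.467,.01,.06),.06,120),[(np.round(d['at'],4).tolist(),round(d['confidence'],2)) for d in robot.pinpoint('wrist','pot_blue_c')])
```

```text
wrist ([466.1, 11.6], np.float64(62.0), [322.3, 204.5]) [([0.4666, 0.0129, 0.0309], 0.95)]
```

Call:
send_rows(commands=[[0, 0.001, 0.07, 0, 0, 0, -1], [0, 0, 0.07, 0, 0, 0, -1], [0, 0, 0.05, 0, 0, 0, -1], [0, 0, 0.03, 0, 0, 0, -1], [0, 0, 0.01, 0, 0, 0, -1], [0, 0, 0, 0, 0, 0, -1], [0, 0, 0, 0, 0, 0, -0.3], [0, 0, 0, 0, 0, 0, -0.3], [0, 0, 0, 0, 0, 0, 1], [0, 0, 0, 0, 0, 0, 1]])

```text
time: 28.18
position: [0.4675, 0.0101, 0.0351]
tcp_rot: [[-1.0, 0.0, 0.001], [0.0, 1.0, -0.0], [-0.001, -0.0, -1.0]]
force: [-1.4, 0.1, 6.9]
width: 0.723
gripper_force: 30.0
```

Call:
send_rows(commands=[[0, 0, 0, 0, 0, 0, 1], [0, 0, 0, 0, 0, 0, 1]])

```text
time: 28.42
position: [0.4675, 0.0101, 0.0352]
tcp_rot: [[-1.0, 0.0, 0.001], [0.0, 1.0, -0.0], [-0.001, -0.0, -1.0]]
force: [-0.0, -0.2, 6.5]
width: 0.716
gripper_force: 30.0
```

Call:
send_rows(commands=[[0, 0, -0.01, 0, 0, 0, 1], [0, 0, -0.03, 0, 0, 0, 1], [0, 0, -0.06, 0, 0, 0, 1], [0, 0, -0.08, 0, 0, 0, 1], [0, 0, -0.07, 0, 0, 0, 1], [0, 0, 0, 0, 0, 0, 1]])

```text
time: 29.18
position: [0.4689, 0.0101, 0.1627]
tcp_rot: [[-1.0, 0.0, 0.006], [0.0, 1.0, -0.0], [-0.006, -0.0, -1.0]]
force: [-0.2, 0.4, -0.8]
width: 0.722
gripper_force: 30.0
```

Call:
send_rows(commands=[[0.002, 0.05, 0, 0, 0, 0, 1], [0.002, 0.1, 0, 0, 0, 0, 1], [0.002, 0.1, 0, 0, 0, 0, 1], [0.002, 0.1, 0, 0, 0, 0, 1], [0.002, 0.1, 0, 0, 0, 0, 1], [0.003, 0.08, 0, 0, 0, 0, 1], [0.003, 0.046, 0, 0, 0, 0, 1], [0, 0, 0, 0, 0, 0, 1], [0, 0, 0, 0, 0, 0, 1]])

```text
time: 30.3
position: [0.4585, 0.2972, 0.1588]
tcp_rot: [[-1.0, 0.0, -0.002], [0.0, 1.0, -0.001], [0.002, -0.001, -1.0]]
force: [-0.3, -0.6, -1.4]
width: 0.725
gripper_force: 30.0
```

Call:
send_rows(commands=[[0, 0, 0.04, 0, 0, 0, 1], [0, 0, 0.04, 0, 0, 0, 1], [0, 0, 0.04, 0, 0, 0, 1], [0, 0, 0, 0, 0, 0, 1], [0, 0, 0, 0, 0, 0, 1]])

```text
time: 30.92
position: [0.4595, 0.2976, 0.1002]
tcp_rot: [[-1.0, 0.001, 0.0], [0.001, 1.0, 0.0], [-0.0, 0.0, -1.0]]
force: [0.8, 0.4, -0.3]
width: 0.718
gripper_force: 30.0
```

Run:
```python
from h import *
for c in ('scene','wrist','top'):
    robot.snapshot(c); print([(np.round(d['at'],4).tolist(),round(d['confidence'],2)) for n in('pot_blue_c','saucer_blue') for d in robot.pinpoint(c,n)[:1]])
```

```text
[([0.4598, 0.2957, 0.0964], 0.84), ([0.4577, 0.3021, -0.0043], 0.8)]
[([0.4622, 0.299, 0.0951], 0.72), ([0.461, 0.2989, -0.0028], 0.8)]
[([0.4525, 0.1386, 0.0044], 0.47), ([0.4609, 0.2976, 0.0031], 0.7)]
```

Call:
send_rows(commands=[[0, 0.001, 0.04, 0, 0, 0, 1], [0, 0, 0.03, 0, 0, 0, 1], [0, 0, 0.02, 0, 0, 0, 1], [0, 0, 0.016, 0, 0, 0, 1], [0, 0, 0.01, 0, 0, 0, 1], [0, 0, 0.002, 0, 0, 0, 1], [0, 0, 0.002, 0, 0, 0, 1], [0, 0, 0, 0, 0, 0, 1], [0, 0, 0, 0, 0, 0, 1]])

```text
time: 32.5
position: [0.4593, 0.2987, 0.0402]
tcp_rot: [[-1.0, 0.0, 0.0], [0.0, 1.0, 0.0], [-0.0, 0.0, -1.0]]
force: [-1.2, -1.4, 4.4]
width: 0.725
gripper_force: 30.0
```

Contact. I'll release, lift and move clear, back toward the start.

Call:
send_rows(commands=[[0, 0, 0, 0, 0, 0, -0.6], [0, 0, 0, 0, 0, 0, -1], [0, 0, 0, 0, 0, 0, -1], [0, 0, 0, 0, 0, 0, -1], [0, 0, -0.02, 0, 0, 0, -1], [0, 0, -0.06, 0, 0, 0, -1], [0, 0, -0.08, 0, 0, 0, -1], [0, 0, -0.1, 0, 0, 0, -1], [0, 0, -0.1, 0, 0, 0, -1]])

```text
time: 33.62
position: [0.4589, 0.2985, 0.2219]
tcp_rot: [[-1.0, 0.0, 0.0], [0.0, 1.0, 0.0], [-0.0, 0.0, -1.0]]
force: [0.9, 1.4, -0.2]
width: 1.004
gripper_force: 0.0
```

Call:
send_rows(commands=[[0.06, 0.08, 0, 0, 0, 0, -1], [0.06, 0.08, 0, 0, 0, 0, -1], [0.06, 0.08, 0, 0, 0, 0, -1], [0.06, 0.08, 0, 0, 0, 0, -1], [0.06, 0.08, 0, 0, 0, 0, -1], [0.06, 0.08, 0, 0, 0, 0, -1], [0, 0, 0, 0, 0, 0, -1], [0, 0, 0, 0, 0, 0, -1]])

```text
time: 34.62
position: [0.2792, 0.5382, 0.2199]
tcp_rot: [[-1.0, -0.0, 0.0], [-0.0, 1.0, -0.0], [-0.0, -0.0, -1.0]]
force: [0.6, 0.3, -0.7]
width: 1.002
gripper_force: 0.0
```

Run:
```python
from h import *
for c in ('scene','top'):
    p=robot.snapshot(c); cv2.imwrite(f'pics/{c}9.png',p['color'])
    for k in ('blue','yellow','pink','green'):
        print(c,k,[(np.round(d['at'],4).tolist(),round(d['confidence'],2)) for n in('pot_%s_c','saucer_%s') for d in robot.pinpoint(c,n%k)[:1]])
    for k in ('plain','black'): print(c,k,[np.round(d['at'],4).tolist() for d in robot.pinpoint(c,f'pot_{k}_c')[:1]])
im=p['color'].copy()
for k in SAU:
    x,y=dict(blue=(.4585,.2983),yellow=(.4403,-.1341),pink=(.4492,.1394),green=(.615,-.14))[k]
    for z,r,col in((.067,.032,(255,255,255)),(.067,.0255,(255,255,255)),(.011,.046,(0,255,255))):
        pts=[pix(p,(x+r*np.cos(a),y+r*np.sin(a),z)) for a in np.linspace(0,6.283,60)]
        cv2.polylines(im,[np.int32(np.round(np.array(pts)*8))],True,col,1,cv2.LINE_AA,3)
cv2.imwrite('pics/top9o.png',cv2.resize(np.vstack([im[130:280,160:440],p['color'][130:280,160:440]]),None,fx=1.9,fy=1.9,interpolation=cv2.INTER_CUBIC))
```

```text
scene blue [([0.4571, 0.295, 0.0355], 0.81), ([0.4587, 0.2983, -0.0003], 0.59)]
scene yellow [([0.4426, -0.1299, 0.0355], 0.78), ([0.4419, -0.1299, -0.0032], 0.6)]
scene pink [([0.4487, 0.1377, 0.0346], 0.82), ([0.4494, 0.1439, 0.0021], 0.69)]
scene green [([0.6127, -0.1382, 0.0405], 0.57), ([0.6222, -0.137, -0.0021], 0.95)]
scene plain []
scene black [[0.6068, 0.1547, 0.0296]]
top blue [([0.465, 0.3026, 0.0352], 0.73), ([0.4598, 0.298, 0.002], 0.73)]
top yellow [([0.4404, -0.1368, 0.0359], 0.79), ([0.4387, -0.1327, -0.0015], 0.72)]
top pink [([0.4522, 0.1379, 0.0383], 0.9), ([0.4523, 0.1378, 0.0054], 0.81)]
top green [([0.6224, -0.1373, 0.0364], 0.68), ([0.4595, 0.2977, 0.0018], 0.35)]
top plain [[0.5998, -0.0129, 0.0326]]
top black [[0.6067, 0.153, 0.0328]]
```

View pics/top9o.png

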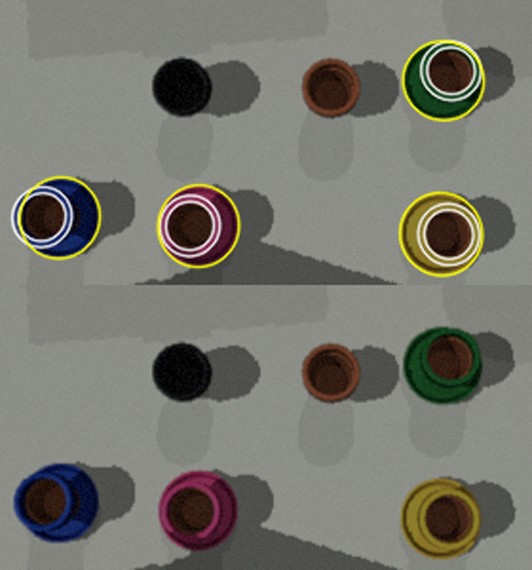

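View pics/scene9.png

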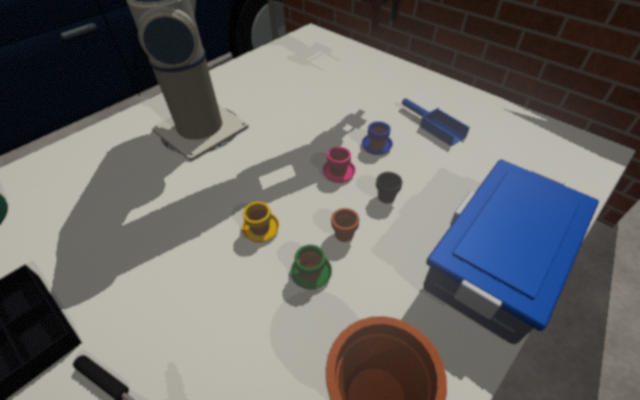

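Each pot's mouth lies inside its projected centred outline to within about 1–2 px, which is about 2–4 mm. All pots are upright, and plain (330,87) and black (182,87) in the crop haven't moved. I'll hand in now.

```bash
python3 -c "
from rig import robot
print(robot.sign_off())"
```

```text
the job is handed in; nothing more can be done
None
```

All four glazed-rim pots stand upright in their own saucers, about 2–4 mm off centre by the last camera check. The plain and black pots were not moved, and I handed the job in at about 36 s of the 96 s; the sign-off returned no verdict.

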